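# Stop down the part camera's lens and take the picture

### The job

Stop the lens of the up-looking part camera right down and lock it: grip its slim aperture ring and turn it clockwise, seen from above, on through the stiff last few degrees until it comes to a dead stop, touching neither the fixed ring below it nor the barrel above it. Then press the shutter button all the way down and let it come up again. The camera only stands on the table, so do not twist or push it out of its place, and leave the parts lying round it alone.

Things in the scene. Friction and masses are not known exactly. Their poses are not given: they have to be found in the camera images.
- camera: Part camera: a grey box 96 (x) x 160 (y) x 50 mm high on four rubber feet, standing loose on the table, about 1.7 kg with its lens. Origin at the centre of its underside; z up, long side along y. The lens points up, its vertical axis at x = 0, y = +32 mm; the shutter button is at x = 0, y = -55 mm. Pushed sideways with more than about 8 N, or twisted with more than about 0.5 N m, it slides on its feet.
- far_corner (a point): Upper edge corner of the camera box at x = -48, y = -80, z = 50 mm in the camera's frame, the corner farthest from the lens.
- lower_ring: Fixed black ring of the lens under the aperture ring: 72 mm diameter, from 50 to 60 mm above the table, with white scale strokes on its upper face. Origin on the lens axis at its underside.
- aperture_ring: Slim aluminium aperture ring with fine knurling, 54 mm diameter, 11.5 mm high, from 60.5 to 72 mm above the table, between the wider fixed ring below and the narrower barrel above. It turns on the lens axis with an even drag of about 0.10 N m and stays where it is left. It starts 0.9 to 1.5 rad before it meets the lock (see iris_lock). Origin on the lens axis at its underside.
- ring_centre (a point): Point on the lens axis at the aperture ring's mid height (66.3 mm above the table).
- lug (a point): On the aperture ring's only lug, 33.5 mm from the lens axis at the ring's mid height. The lug is a radial aluminium tab 6 mm wide and 10 mm high that reaches to 35.5 mm from the axis and turns with the ring; fingers must close on the plain rim beside it.
- barrel: Fixed black lens barrel above the aperture ring: 41 mm diameter, 44 mm at its rim, from 72.5 to 96.5 mm above the table, with the front glass on top. Origin on the lens axis at its underside.
- shutter (a joint): Travel of the shutter button in m: 0 up, 0.005 fully down; it springs back and needs 5 N to go fully down.
- shutter_top (a point): Middle of the top face of the grey round shutter button, 24 mm diameter, in a round black housing on the camera box; it is pressed straight down.
- capacitor: Blue cylinder standing upright, 25 mm diameter, 40 mm high, loose beside the camera: to be left alone.
- relay: Grey relay with a black foot, 21 x 28 x 35 mm high, loose beside the camera: to be left alone.
- heatsink: Black finned heat sink, 30 x 35 x 20 mm high, loose beside the camera: to be left alone.
- iris_lock (a joint): The lock hidden in the lens, rad: 0 until the ring meets it after 0.9 to 1.5 rad clockwise; no mark, stroke or lug direction tells where, only the feel. From there ring and lock turn on together, stiffer, at about 0.24 N m, by 0.16 rad to the dead stop, where the lock reads 0.16 and stays.
There are look-alikes about, which are no part of the job. Leave any brown or orange look-alike of the camera alone.

How it is judged:
By the outcome, as a careful person would: the job done as asked, in the order asked, and still so for the second after the job is handed in, with the robot touching nothing.
It also fails if it takes over 64 s, if anything falls off the work surface, if the arm or the gripper's body presses on something with over 40 N, if the wrist force passes 120 N, or if a joint passes its speed limit or range.

### The arm

A 7-joint arm with a two-finger parallel gripper is mounted at the origin on the work surface; the furniture and walls round the work are solid. World frame = base frame: x ahead of the robot, y to its left, z up, the work surface at z = 0. Lengths are in m, angles in degrees, forces in N, time in s.
With the tool pointing down it reaches from about 0.425 to 0.875 m from the base axis. Payload 4.7 kg.
Tool frame: the origin (TCP) lies on the centre line of the jaws, within the pads' length; the fingertips stand 19 mm ahead of it and the grasp point (between the pads) is the TCP; z points along the fingers, y is the line along which they close (so a half turn about z gives the same grasp; the last joint's range is limited). The gripper opens to 87 mm and grips with 3 to 60 N. Pads are 19 mm wide; open, the fingers measure 117 mm over their backs; the gripper's body (75 mm by 190 mm) begins 51 mm behind the grasp point.
Start: joints at [71.052, 18.392, -4.016, 83.108, 1.295, 78.541, -3.26], TCP at [0.22, -0.612, 0.242] pointing down, gripper open.
Joint ranges: [-163.93, 163.93], [-17.29, 119.83], [-79.2, 71.16], [3.27, 140.29], [-89.18, 269.18], [5.43, 117.66], [-154.24, 154.24]. Speed limits (degrees/s): [147.25, 147.25, 180, 180, 180, 180, 180].

### API

Orientations are given as [roll, pitch, yaw] about the fixed x, y, z axes, in that order (R = Rz(yaw) Ry(pitch) Rx(roll)).
In Python, from cell import env, imaging gives the robot as it stands.
- The arm moves only by the shell command python3 -m crank 'ROWS' [OPENING] [FORCE]. ROWS is JSON, a list of rows, each an object of numbers: "x", "y", "z": the shift along the tool's x, y, z in m; "turn": the turn about the tool's z in rad. In form: [{"x": .., "y": .., "z": .., "turn": ..}, ...]. A call has 1 to 12 rows; each row is the pose to reach, as a shift and turn from the pose commanded when the call began, along the tool's axes at that moment; what a row does not reach only later rows make up. A row lasts 1/8 s, in which the tool goes at most 62.5 mm and 10.7 degrees, less where a joint would pass 70% of its speed; a pose out of reach is approached as far as the arm can. A call with a gripper value outside its range is refused whole. OPENING is the finger opening in m, from 0 to 0.087, set as the call begins (- or left out, the last holds). The fingers move at their own pace and stop on an object; FORCE is the grip in N (left out, the last holds). Time passes only in rows, so rows that repeat a pose let the fingers close. It gives the time, the measured TCP pose, the force, the opening and the grip force at its end, in the units of the state.
- env.get_obs(): the state, without advancing time (a new reading comes with each control period).
- imaging.read_camera(name): name is "scene" or "top"; returns the picture (384x512x3 uint8, red, green, blue); there is no depth.
- imaging.get_calibration(name): a dict with "camera_matrix" (3x3 intrinsics, pixels), "position" and "attitude" of the camera in the world. Camera axes: x right, y up, looking along -z (the intrinsics and any distortion apply to the point x, -y, -z); pixel columns grow to the right and rows downward; lengths in m; the calibration is good to about 2 mm. A picture is of the moment at which its call begins. get_calibration takes no time and is no camera call.
- env.sign_off(): hands the job in; it is judged then, once.
The state is a dict: "time_s": time; "qpos": joint angles; "joint_velocities": joint speeds; "effort": joint torques, N m; "tool_pos": TCP position; "tool_rot": TCP orientation; "force": force on the tool from outside, world axes, zero at the start; "wrist_torque": the same for the moment, N m; "grip_width": finger opening in m; "grasp_force": force on a finger pad.
Only numpy, scipy, OpenCV 4.12 (cv2) and the standard library are available. Lean on these libraries where they do the work, as an engineer would, in place of code of your own. Each camera call takes 0.05 s, during which the arm holds its last target. There are 200 camera calls.

## Working session

There is one attempt and no reset: what is moved stays moved. The work goes in short steps, Python scripts to look and compute and a shell command to move; the robot and the scene stay as the last step left them, time stands still between calls to the robot, and variables do not carry over. Pictures are saved under pics/ and viewed, at most 10 in all, crops included, and the job is handed in when it is done.

```bash
mkdir -p pics; ls; python3 - <<'E'
from cell import env, imaging
import cv2
for n in("scene","top"):
    cv2.imwrite(f"pics/{n}0.png",imaging.read_camera(n)[:,:,::-1]); print(imaging.get_calibration(n))
print(env.get_obs())
E
```

```text
pics
{'camera_matrix': array([[437.85787395,   0.        , 252.50598437],
       [  0.        , 437.85787395, 193.72026752],
       [  0.        ,   0.        ,   1.        ]]), 'position': array([0.15385105, 0.43736335, 0.78684832]), 'attitude': array([  40.2942216 ,   -0.17374187, -147.34561475])}
{'camera_matrix': array([[476.43757501,   0.        , 253.47410212],
       [  0.        , 476.43757501, 190.96263437],
       [  0.        ,   0.        ,   1.        ]]), 'position': array([ 0.33395275, -0.09808165,  1.08774732]), 'attitude': array([  6.83863754,   1.66193621, -90.65574373])}
{'time_s': 0.1, 'qpos': array([71.05306558, 18.43385282, -4.01459968, 83.16893892,  1.29586371,
       78.54208118, -3.26054298]), 'joint_velocities': array([ 0.00255839, -0.12540774, -0.03052437, -0.21811531,  0.00916586,
       -0.07644065,  0.01746775]), 'effort': array([-2.62911108e-04, -4.92572951e+01, -4.05835323e-01, -3.13394666e+01,
       -6.41829567e-02,  3.95613606e-02,  3.15911325e-05]), 'tool_pos': array([ 0.21947582, -0.61131787,  0.24057263]), 'tool_rot': array([-1.79900407e+02,  6.73879679e-03,  1.97553026e+01]), 'force': array([ 0.39308871, -0.63480357,  0.49179885]), 'wrist_torque': array([ 0.09904736, -0.01018038,  0.00081415]), 'grasp_force': 0.0, 'grip_width': 0.08718285254981495}
```

View pics/scene0.png

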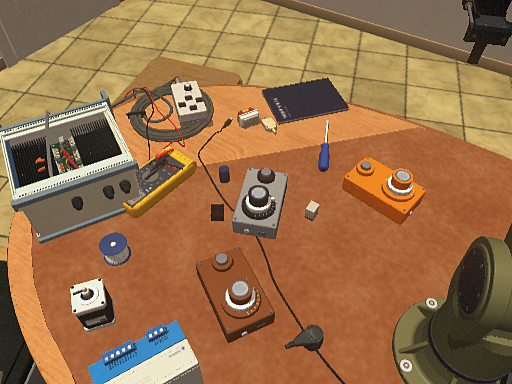

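View pics/top0.png

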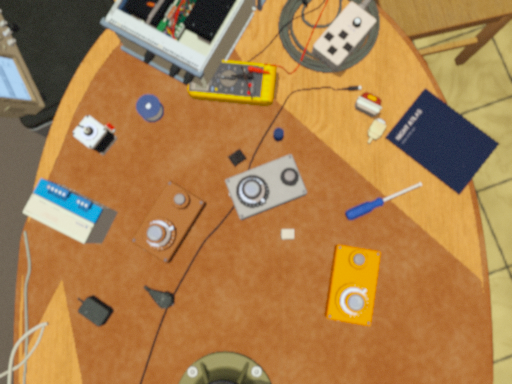

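The grey camera is at about (265,187) in top and (260,203) in scene. Its lens is at about (252,190) in top and its shutter at (289,176). The orange and brown boxes are look-alikes. I'll zoom in on both views.

```bash
python3 - <<'E'
import cv2, numpy as np
a=cv2.imread("pics/top0.png")[140:250,210:320]; b=cv2.imread("pics/scene0.png")[155:245,200:330]
a=cv2.resize(a,(400,400),interpolation=cv2.INTER_CUBIC)
b=cv2.resize(b,(400,277),interpolation=cv2.INTER_CUBIC); b=cv2.copyMakeBorder(b,0,123,0,0,cv2.BORDER_CONSTANT)
cv2.imwrite("pics/z0.png",np.hstack([a,b]))
E
```

```text
(no output)
```

View pics/z0.png

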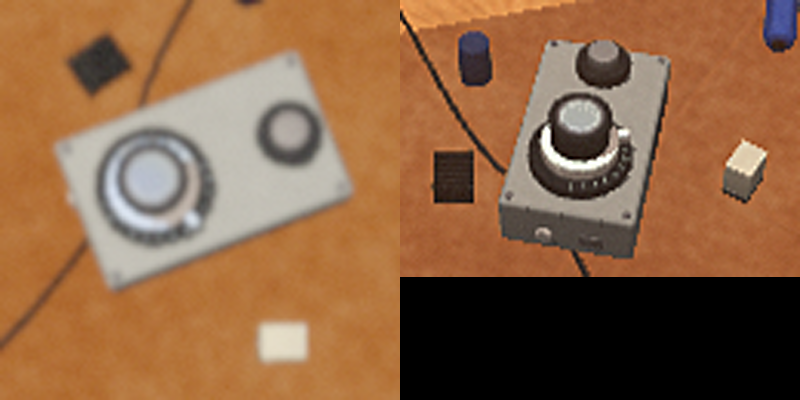

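```bash
cat > h.py <<'E'
import numpy as np
from scipy.spatial.transform import Rotation as R
from scipy.optimize import least_squares
from cell import env, imaging
def proj(n,P):
    c=imaging.get_calibration(n); A=R.from_euler('xyz',c['attitude'],degrees=True).as_matrix()
    p=(np.atleast_2d(P)-c['position'])@A; p=p*[1,-1,-1]
    q=p@np.asarray(c['camera_matrix']).T; return q[:,:2]/q[:,2:]
def world(s,L):
    L=np.atleast_2d(L); M=R.from_euler('z',s[2],degrees=True).as_matrix()
    return L@M.T+[s[0],s[1],0]
E
python3 - <<'E'
from h import *
box=[[48,80,50],[-48,80,50],[48,-80,50],[-48,-80,50]]
L=np.array(box+[[0,32,96.5],[0,32,60]])/1e3
L2=np.array(box+[[0,32,96.5]])/1e3
T=(np.array([[57,146],[115,288],[293,52],[353,190],[152,178],[156,186]])+.5)/3.636-.5+[210,140]
S=(np.array([[503,207],[630,228],[548,42],[668,62],[582,113]])-[400,0]+.5)/3.077-.5+[200,155]
def fit(sel):
    def f(s):
        a=(proj('top',world(s,L))-T); b=(proj('scene',world(s,L2))-S)
        return np.r_[a.ravel()] if sel=='t' else b.ravel() if sel=='s' else np.r_[a.ravel(),b.ravel()]
    r=least_squares(f,[.47,-.1,22],loss='soft_l1',x_scale=[.01,.01,1]); print(sel,r.x,np.round(r.fun.reshape(-1,2),1).tolist()); return r.x
for k in 'tsb': s=fit(k)
print('lens',world(s,[0,.032,0]),'shutter',world(s,[0,-.055,0]))
# lug angle from both views
for n,p in(('top',(np.array([190,220])+.5)/3.636-.5+[210,140]),('scene',(np.array([225,133])+.5)/3.077-.5+[200,155])):
    g=np.arange(-180,180,2.); c=world(s,[0,.032,.0663])[0]
    P=c+.0335*np.c_[np.cos(np.radians(g)),np.sin(np.radians(g)),0*g]
    d=np.linalg.norm(proj(n,P)-p,axis=1); print(n,g[d.argmin()],d.min())
E
```

```text
t [ 0.46981847 -0.09678743 21.68680193] [[-1.3, -0.1], [-0.9, 1.1], [0.8, -1.8], [1.4, 0.1], [0.3, 0.1], [-0.3, 0.0]]
s [ 0.46907427 -0.0931909  21.12270177] [[-1.8, -0.3], [2.2, 0.5], [-0.6, -0.9], [1.3, -1.2], [-0.3, 2.3]]
b [ 0.46969046 -0.0956579  21.53711216] [[-1.8, -0.2], [-1.5, 1.1], [0.4, -1.7], [0.8, 0.3], [-0.3, 0.2], [-0.8, 0.0], [-1.2, -1.0], [2.8, -0.6], [-0.5, -1.5], [1.4, -2.1], [0.2, 1.4]]
lens [[ 0.45794314 -0.06589214  0.        ]] shutter [[ 0.48988117 -0.1468178   0.        ]]
top -134.0 1.3791302402272547
scene -126.0 0.5592085984404457
```

```bash
python3 -m crank '[{"x":0.02,"y":-0.022,"turn":-0.05},{"x":0.06,"y":-0.064,"turn":-0.12},{"x":0.10,"y":-0.106,"turn":-0.2},{"x":0.14,"y":-0.148,"turn":-0.28},{"x":0.18,"y":-0.19,"turn":-0.36},{"x":0.22,"y":-0.233,"turn":-0.44},{"x":0.26,"y":-0.276,"turn":-0.52},{"x":0.30,"y":-0.318,"turn":-0.6},{"x":0.34,"y":-0.36,"turn":-0.68},{"x":0.38,"y":-0.403,"turn":-0.75},{"x":0.4,"y":-0.424,"turn":-0.79},{"x":0.408,"y":-0.433,"turn":-0.79}]' 0.075 20; python3 -m crank '[{"x":0},{"x":0}]'
python3 - <<'E'
from h import *
import cv2
o=env.get_obs(); print(o['time_s'],o['tool_pos'],o['tool_rot'],o['qpos'],o['force'],o['wrist_torque'])
b=imaging.read_camera('scene')[:,:,::-1][110:245,180:345]; a=imaging.read_camera('top')[:,:,::-1][120:255,180:345]
cv2.imwrite("pics/z1.png",np.hstack([cv2.resize(i,(400,327),interpolation=cv2.INTER_CUBIC) for i in(a,b)]))
E
```

```text
0.1 [ 0.21947582 -0.61131787  0.24057263] [-1.79900407e+02  6.73879679e-03  1.97553026e+01] [71.05306558 18.43385282 -4.01459968 83.16893892  1.29586371 78.54208118
 -3.26054298] [ 0.39308871 -0.63480357  0.49179885] [ 0.09904736 -0.01018038  0.00081415]invalid input
invalid input
```

View pics/z1.png

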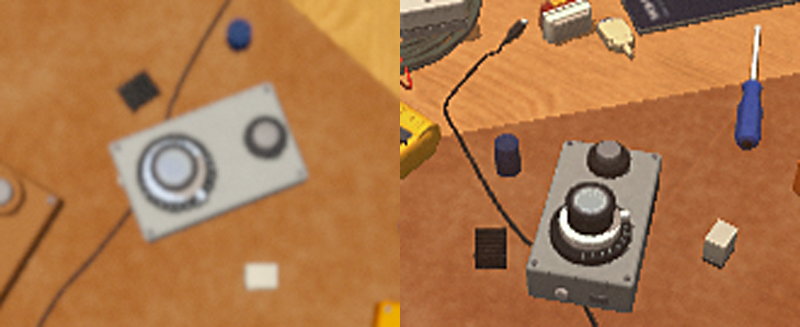

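The view is unchanged because the call was refused. Each row seems to need all four keys.

```bash
python3 -m crank '[{"x":0.02,"y":-0.022,"z":0,"turn":-0.05},{"x":0.06,"y":-0.064,"z":0,"turn":-0.12},{"x":0.10,"y":-0.106,"z":0,"turn":-0.2},{"x":0.14,"y":-0.148,"z":0,"turn":-0.28},{"x":0.18,"y":-0.19,"z":0,"turn":-0.36},{"x":0.22,"y":-0.233,"z":0,"turn":-0.44},{"x":0.26,"y":-0.276,"z":0,"turn":-0.52},{"x":0.30,"y":-0.318,"z":0,"turn":-0.6},{"x":0.34,"y":-0.36,"z":0,"turn":-0.68},{"x":0.38,"y":-0.403,"z":0,"turn":-0.75},{"x":0.4,"y":-0.424,"z":0,"turn":-0.79},{"x":0.408,"y":-0.433,"z":0,"turn":-0.79}]' 0.075 20; python3 -m crank '[{"x":0,"y":0,"z":0,"turn":0},{"x":0,"y":0,"z":0,"turn":0}]'
python3 - <<'E'
from h import *
o=env.get_obs(); print(o['time_s'],o['tool_pos'],o['tool_rot'],o['qpos'],o['force'],o['wrist_torque'])
E
```

```text
time_s: 1.7
tool_pos: [0.4576, -0.0653, 0.2415]
tool_rot: [180.0, 0.0, 65.1]
force: [-0.2, -0.5, 0.2]
grip_width: 0.0749
grasp_force: 0.0
time_s: 1.95
tool_pos: [0.4567, -0.0684, 0.2413]
tool_rot: [-180.0, 0.0, 64.8]
force: [0.3, -0.4, -0.3]
grip_width: 0.0751
grasp_force: 0.0
1.95 [ 0.45674482 -0.0683986   0.24128902] [-1.79971531e+02  4.36555954e-02  6.48193733e+01] [ 42.71300792  -3.97718883 -35.51436664 107.4226123   -2.34744379
  75.86839773 -17.34164707] [ 0.25349068 -0.35379435 -0.28224415] [ 0.04577196 -0.04701461 -0.02322861]
```

```bash
python3 -m crank '[{"x":0,"y":0,"z":0.03,"turn":0},{"x":0,"y":0,"z":0.07,"turn":0},{"x":0,"y":0,"z":0.1,"turn":0},{"x":0,"y":0,"z":0.11,"turn":0},{"x":0,"y":0,"z":0.11,"turn":0},{"x":0,"y":0,"z":0.11,"turn":0},{"x":0,"y":0,"z":0.11,"turn":0}]'
python3 - <<'E'
from h import *
import cv2
for i in range(4):
    o=env.get_obs(); print(o['time_s'],o['tool_pos'],o['tool_rot'][2],o['force'],o['wrist_torque'])
    b=imaging.read_camera('scene')[:,:,::-1] if i<3 else imaging.read_camera('top')[:,:,::-1]
    if i>1: cv2.imwrite(f"pics/s2_{i}.png",b)
a=cv2.imread('pics/s2_2.png')[130:250,200:320]; b=cv2.imread('pics/s2_3.png')[140:250,210:320]
cv2.imwrite("pics/z2.png",np.hstack([cv2.resize(i,(400,400),interpolation=cv2.INTER_CUBIC) for i in(a,b)]))
E
```

```text
time_s: 2.82
tool_pos: [0.4581, -0.0666, 0.1327]
tool_rot: [179.9, -0.0, 65.0]
force: [0.3, 0.7, -1.1]
grip_width: 0.075
grasp_force: 0.0
2.825 [ 0.45810612 -0.06660812  0.13266417] 65.00720324597617 [ 0.31397618  0.70706952 -1.06656951] [ 0.02692172 -0.12495933 -0.0192468 ]
2.875 [ 0.45795449 -0.06654954  0.13249225] 65.01080013996645 [-0.40270358 -0.68304178  0.1014251 ] [-0.04382602 -0.04225006 -0.00640051]
2.925 [ 0.45779705 -0.06647779  0.1322863 ] 65.0191137403819 [-0.53133275  0.60684525  0.18757408] [ 0.01096163 -0.04957615 -0.01388615]
2.975 [ 0.45769924 -0.06643617  0.13212886] 65.02204296986454 [ 0.40657     0.13790656 -0.10680139] [-0.04681765 -0.06881833  0.01887369]
```

View pics/z2.png

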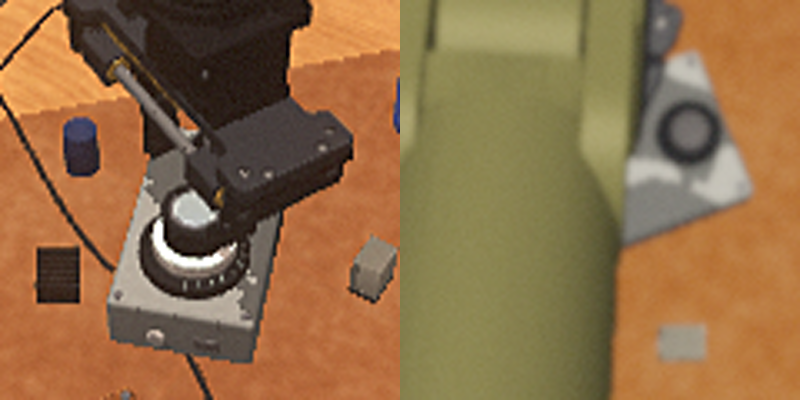

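```bash
python3 -m crank '[{"x":0,"y":0,"z":0.02,"turn":0},{"x":0,"y":0,"z":0.04,"turn":0},{"x":0,"y":0,"z":0.048,"turn":0},{"x":0,"y":0,"z":0.048,"turn":0},{"x":0,"y":0,"z":0.048,"turn":0},{"x":0,"y":0,"z":0.048,"turn":0}]'
python3 - <<'E'
from h import *
import cv2
b=imaging.read_camera('scene')[:,:,::-1]; o=env.get_obs(); print(o['tool_pos'],o['tool_rot'],o['force'],o['wrist_torque'])
# overlay: tool axis circles at ring height & expected finger boxes
t=o['tool_pos']; M=R.from_euler('xyz',o['tool_rot'],degrees=True).as_matrix()
im=cv2.resize(b[130:250,200:320],(600,600),interpolation=cv2.INTER_CUBIC)
def px(P): return ((proj('scene',P)-[200,130]+.5)*5-.5).astype(int)
for s in(-1,1):
    for q in([-.0095,.0375,.019],[.0095,.0375,.019],[-.0095,.0585,.019],[.0095,.0585,.019]):
        cv2.circle(im,tuple(px(t+M@(np.array(q)*[1,s,1]))[0].tolist()),3,(0,255,0),-1)
g=np.linspace(0,6.283,60)
for r,z,c in((.022,.0965,(0,255,255)),(.036,.06,(255,0,255))):
    P=np.c_[t[0]+r*np.cos(g),t[1]+r*np.sin(g),0*g+z]; cv2.polylines(im,[px(P)],True,c,1)
cv2.imwrite("pics/z3.png",im)
E
```

```text
time_s: 3.78
tool_pos: [0.4579, -0.0665, 0.0842]
tool_rot: [179.9, 0.0, 65.0]
force: [0.5, 0.1, 0.1]
grip_width: 0.0749
grasp_force: 0.0
[ 0.45776895 -0.06649009  0.0841163 ] [1.79931612e+02 1.76132851e-03 6.50136848e+01] [ 0.17796271 -0.01626109 -0.41491587] [-0.0327086  -0.0471286   0.02534415]
```

View pics/z3.png

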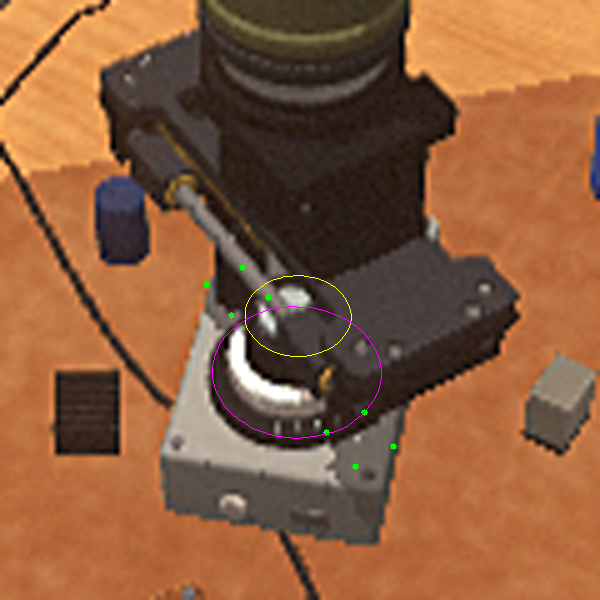

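```bash
cat > st.py <<'E'
from h import *
F=[];T=[]
for i in range(3):
    o=env.get_obs(); F.append(o['force']);T.append(o['wrist_torque']); imaging.read_camera('scene')
M=R.from_euler('xyz',o['tool_rot'],degrees=True).as_matrix()
print(o['time_s'],'pos',o['tool_pos'].round(4),'rot',o['tool_rot'].round(2),'Ftool',(M.T@np.mean(F,0)).round(2),'Fw',np.mean(F,0).round(2),'Tw',np.mean(T,0).round(3),o['grip_width'].__round__(4),round(o['grasp_force'],1),'q7',o['qpos'][6].round(1))
E
python3 -m crank '[{"x":0,"y":0,"z":0.0,"turn":0},{"x":0,"y":0,"z":0.0,"turn":0},{"x":0,"y":0,"z":0.0,"turn":0},{"x":0,"y":0,"z":0.0,"turn":0}]' 0.045 3; python3 st.py;
```

```text
time_s: 4.32
tool_pos: [0.4585, -0.0669, 0.0839]
tool_rot: [179.8, -0.0, 65.0]
force: [3.9, -2.7, -1.7]
grip_width: 0.0532
grasp_force: 3.0
4.425 pos [ 0.4584 -0.0669  0.0839] rot [ 1.7985e+02 -2.0000e-02  6.5010e+01] Ftool [-0.21  4.68  1.91] Fw [ 4.16 -2.17 -1.9 ] Tw [-0.493 -0.973 -0.008] 0.0533 3.0 q7 -23.6
```

```bash
python3 -m crank '[{"x":0,"y":0.0008,"z":0.0,"turn":0},{"x":0,"y":0.0008,"z":0.0,"turn":0},{"x":0,"y":0.0008,"z":0,"turn":0}]'; python3 st.py;
```

```text
time_s: 4.85
tool_pos: [0.4585, -0.0669, 0.0838]
tool_rot: [179.9, -0.0, 65.0]
force: [4.1, -3.3, 0.1]
grip_width: 0.0531
grasp_force: 3.0
4.95 pos [ 0.4585 -0.0669  0.0838] rot [179.94  -0.    65.02] Ftool [-0.8   4.72 -0.78] Fw [ 3.94 -2.72  0.79] Tw [-0.531 -0.945 -0.017] 0.053 3.0 q7 -23.7
```

```bash
python3 -m crank '[{"x":0,"y":0.0015,"z":0.0,"turn":0},{"x":0,"y":0.0015,"z":0.0,"turn":0},{"x":0,"y":0.0015,"z":0,"turn":0}]'; python3 st.py;
```

```text
time_s: 5.38
tool_pos: [0.4587, -0.0669, 0.0834]
tool_rot: [-179.9, 0.0, 65.0]
force: [-0.5, -0.6, 4.0]
grip_width: 0.0529
grasp_force: 3.0
5.475 pos [ 0.4587 -0.067   0.0833] rot [-1.7991e+02  2.0000e-02  6.5030e+01] Ftool [-0.35 -0.77 -4.2 ] Fw [-0.84  0.01  4.2 ] Tw [-0.009  0.108  0.016] 0.0527 3.0 q7 -23.7
```

```bash
python3 -m crank '[{"x":0,"y":0,"z":-0.001,"turn":0},{"x":0,"y":0,"z":-0.001,"turn":0},{"x":0,"y":0,"z":-0.001,"turn":0}]'; python3 st.py;
```

```text
time_s: 5.9
tool_pos: [0.4587, -0.067, 0.0838]
tool_rot: [-179.9, 0.0, 65.0]
force: [0.6, 0.6, -5.0]
grip_width: 0.0529
grasp_force: 3.0
6.0 pos [ 0.4587 -0.067   0.0839] rot [-1.7991e+02  1.0000e-02  6.5020e+01] Ftool [1.   0.25 4.95] Fw [ 0.64  0.8  -4.95] Tw [ 0.141 -0.165 -0.032] 0.0526 3.0 q7 -23.6
```

```bash
python3 -m crank '[{"x":0,"y":0,"z":0.0005,"turn":0},{"x":0,"y":0,"z":0.0005,"turn":0},{"x":0,"y":0,"z":0.0005,"turn":0}]' 0.045 10; python3 st.py;  python3 -m crank '[{"x":0,"y":0,"z":0,"turn":0.03},{"x":0,"y":0,"z":0,"turn":0.06},{"x":0,"y":0,"z":0,"turn":0.1},{"x":0,"y":0,"z":0,"turn":0.14},{"x":0,"y":0,"z":0,"turn":0.18},{"x":0,"y":0,"z":0,"turn":0.2},{"x":0,"y":0,"z":0,"turn":0.2}]'; python3 st.py
```

```text
time_s: 6.42
tool_pos: [0.4588, -0.0671, 0.0839]
tool_rot: [-179.9, 0.0, 65.0]
force: [-1.7, 1.2, -1.8]
grip_width: 0.0528
grasp_force: 10.0
6.525 pos [ 0.4588 -0.0671  0.0839] rot [-1.7992e+02  2.0000e-02  6.5020e+01] Ftool [ 0.14 -2.93  1.28] Fw [-2.6   1.36 -1.28] Tw [ 0.429  0.584 -0.018] 0.0528 10.0 q7 -23.7
time_s: 7.45
tool_pos: [0.4586, -0.067, 0.0838]
tool_rot: [-179.9, 0.0, 53.5]
force: [-4.2, 2.8, -0.2]
grip_width: 0.0527
grasp_force: 10.0
7.55 pos [ 0.4586 -0.067   0.0838] rot [-1.799e+02  5.000e-02  5.349e+01] Ftool [-0.65 -5.27  0.28] Fw [-4.62  2.62 -0.27] Tw [0.639 1.135 0.025] 0.0529 10.0 q7 -35.1
```

```bash
sed -i "s/^print(/print('eff7',o['effort'][6].round(3),end=' ');print(/" st.py; python3 -m crank '[{"x":0,"y":-0.0005,"z":0,"turn":0.0},{"x":0,"y":-0.001,"z":0,"turn":0.03},{"x":0,"y":-0.001,"z":0,"turn":0.07},{"x":0,"y":-0.001,"z":0,"turn":0.11},{"x":0,"y":-0.001,"z":0,"turn":0.15},{"x":0,"y":-0.001,"z":0,"turn":0.2}]'; python3 st.py;python3 -c "
from h import *;import cv2
cv2.imwrite('pics/z4.png',cv2.resize(imaging.read_camera('scene')[:,:,::-1][160:240,220:300],(600,600),interpolation=cv2.INTER_CUBIC))"
```

```text
time_s: 8.35
tool_pos: [0.4583, -0.0667, 0.0839]
tool_rot: [-180.0, 0.0, 41.9]
force: [-3.4, 1.4, -3.2]
grip_width: 0.0527
grasp_force: 10.0
eff7 -0.163 8.45 pos [ 0.4584 -0.0667  0.0839] rot [-1.7998e+02  2.0000e-02  4.2010e+01] Ftool [-1.36 -3.73  2.33] Fw [-3.51  1.86 -2.33] Tw [0.45  0.894 0.028] 0.0526 10.0 q7 -46.5
```

View pics/z4.png

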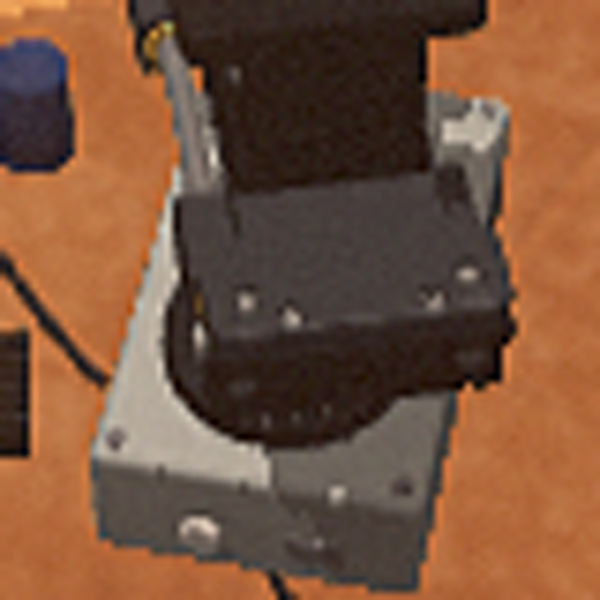

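```bash
cat > st.py <<'E'
from h import *
F=[]
for i in range(3):
    o=env.get_obs(); F.append(o['force']);print('Tz %.3f e7 %.3f'%(o['wrist_torque'][2],o['effort'][6]),end=' | ')
    if i<2: imaging.read_camera('scene')
M=R.from_euler('xyz',o['tool_rot'],degrees=True).as_matrix()
print('\n',o['time_s'],'pos',o['tool_pos'].round(4),'rot',o['tool_rot'].round(2),'Ftool',(M.T@np.mean(F,0)).round(2),round(o['grip_width'],4),round(o['grasp_force'],1))
E
python3 -m crank '[{"x":0,"y":-0.001,"z":-0.0002,"turn":0.0},{"x":0,"y":-0.001,"z":-0.0002,"turn":0.04},{"x":0,"y":-0.001,"z":-0.0002,"turn":0.08},{"x":0,"y":-0.001,"z":-0.0002,"turn":0.12},{"x":0,"y":-0.001,"z":-0.0002,"turn":0.16},{"x":0,"y":-0.001,"z":-0.0002,"turn":0.2}]' | tail -1; python3 st.py
```

```text
grasp_force: 10.0
Tz 0.071 e7 0.223 | Tz 0.004 e7 -0.065 | Tz -0.064 e7 -0.135 | 
 9.4 pos [ 0.4581 -0.0664  0.084 ] rot [ 1.7995e+02 -2.0000e-02  3.0630e+01] Ftool [-1.5  -1.15  6.3 ] 0.0528 10.0
```

```bash
python3 -m crank '[{"x":0,"y":-0.0003,"z":0.0005,"turn":0.03},{"x":0,"y":-0.0003,"z":0.0005,"turn":0.06},{"x":0,"y":-0.0003,"z":0.0005,"turn":0.09},{"x":0,"y":-0.0003,"z":0.0005,"turn":0.12},{"x":0,"y":-0.0003,"z":0.0005,"turn":0.15},{"x":0,"y":-0.0003,"z":0.0005,"turn":0.18},{"x":0,"y":-0.0003,"z":0.0005,"turn":0.21},{"x":0,"y":-0.0003,"z":0.0005,"turn":0.24}]' | tail -1; python3 st.py
```

```text
grasp_force: 10.0
Tz 0.118 e7 0.148 | Tz -0.072 e7 -0.053 | Tz -0.033 e7 -0.109 | 
 10.5 pos [ 0.458  -0.066   0.0839] rot [ 1.7997e+02 -1.0000e-02  1.6820e+01] Ftool [-2.16  2.92  2.61] 0.0525 10.0
```

```bash
python3 -m crank '[{"x":0,"y":0,"z":0,"turn":0.02},{"x":0,"y":0,"z":0,"turn":0.04},{"x":0,"y":0,"z":0,"turn":0.06}]' | tail -1; python3 st.py
```

```text
grasp_force: 10.0
Tz 0.157 e7 0.068 | Tz 0.117 e7 -0.062 | Tz -0.019 e7 -0.100 | 
 10.975 pos [ 0.4579 -0.0659  0.0839] rot [ 1.7998e+02 -2.0000e-02  1.3410e+01] Ftool [-1.82  3.8   1.75] 0.0524 10.0
```

```bash
python3 -m crank '[{"x":-0.0003,"y":0.0007,"z":0.0002,"turn":0.03},{"x":-0.0003,"y":0.0007,"z":0.0002,"turn":0.06},{"x":-0.0003,"y":0.0007,"z":0.0002,"turn":0.09},{"x":-0.0003,"y":0.0007,"z":0.0002,"turn":0.12}]' | tail -1; python3 st.py
```

```text
grasp_force: 10.0
Tz 0.115 e7 0.145 | Tz 0.010 e7 -0.059 | Tz -0.069 e7 -0.115 | 
 11.575 pos [ 0.4579 -0.0659  0.0837] rot [-1.7997e+02 -3.0000e-02  6.5300e+00] Ftool [-1.64 -0.   -2.12] 0.0523 10.0
```

```bash
python3 -m crank '[{"x":0,"y":0,"z":0,"turn":0.03},{"x":0,"y":0,"z":0,"turn":0.06},{"x":0,"y":0,"z":0,"turn":0.09}]' | tail -1; python3 st.py
```

```text
grasp_force: 10.0
Tz 0.193 e7 -0.004 | Tz 0.179 e7 -0.205 | Tz 0.071 e7 -0.265 | 
 12.05 pos [ 0.4579 -0.0659  0.0837] rot [-1.7997e+02 -2.0000e-02  1.3900e+00] Ftool [-1.26 -1.9  -3.75] 0.0529 10.0
```

```bash
python3 -m crank '[{"x":0,"y":-0.0002,"z":-0.0003,"turn":0.02},{"x":0,"y":-0.0002,"z":-0.0003,"turn":0.04},{"x":0,"y":-0.0002,"z":-0.0003,"turn":0.06}]' 0.045 12| tail -1; python3 st.py
```

```text
grasp_force: 12.0
Tz 0.262 e7 -0.086 | Tz 0.203 e7 -0.212 | Tz 0.093 e7 -0.248 | 
 12.525 pos [ 0.4578 -0.0659  0.0838] rot [-1.7997e+02 -2.0000e-02 -2.0500e+00] Ftool [-0.1  -3.99 -0.34] 0.0524 12.0
```

```bash
python3 -m crank '[{"x":0,"y":0,"z":0,"turn":0.02},{"x":0,"y":0,"z":0,"turn":0.04}]' | tail -1; python3 st.py
```

```text
grasp_force: 12.0
Tz 0.380 e7 -0.237 | Tz 0.362 e7 -0.392 | Tz 0.305 e7 -0.414 | 
 12.875 pos [ 0.4577 -0.0659  0.0838] rot [-1.7998e+02 -1.0000e-02 -4.3100e+00] Ftool [ 0.71 -5.15 -0.38] 0.0528 12.0
```

```bash
python3 -m crank '[{"x":0,"y":-0.0006,"z":0,"turn":0},{"x":0,"y":-0.0006,"z":0,"turn":0}]' | tail -1; python3 st.py;  python3 -m crank '[{"x":0,"y":0,"z":0,"turn":0.015},{"x":0,"y":0,"z":0,"turn":0.015}]' | tail -1; python3 st.py
```

```text
grasp_force: 12.0
Tz 0.317 e7 -0.317 | Tz 0.324 e7 -0.315 | Tz 0.264 e7 -0.314 | 
 13.225 pos [ 0.4577 -0.0658  0.0838] rot [ 1.7999e+02 -1.0000e-02 -4.3100e+00] Ftool [ 1.31 -4.    0.45] 0.0523 12.0
grasp_force: 12.0
Tz 0.315 e7 -0.381 | Tz 0.335 e7 -0.343 | Tz 0.365 e7 -0.334 | 
 13.575 pos [ 0.4574 -0.0657  0.0838] rot [ 1.7999e+02  3.0000e-02 -5.1700e+00] Ftool [-0.52 -3.72 -0.92] 0.0528 12.0
```

```bash
python3 -m crank '[{"x":0,"y":-0.0008,"z":0,"turn":0},{"x":0,"y":-0.0008,"z":0,"turn":0.01},{"x":0,"y":-0.0008,"z":0,"turn":0.02},{"x":0,"y":-0.0008,"z":0,"turn":0.02}]' 0.045 15 | tail -1; python3 st.py
```

```text
grasp_force: 15.0
Tz 0.451 e7 -0.499 | Tz 0.379 e7 -0.477 | Tz 0.472 e7 -0.471 | 
 14.175 pos [ 0.4577 -0.0656  0.0838] rot [ 1.7995e+02 -1.0000e-02 -6.3300e+00] Ftool [-0.65  0.58 -0.59] 0.0524 15.0
```

```bash
python3 -m crank '[{"x":0,"y":0,"z":0,"turn":-0.01},{"x":0,"y":0,"z":0,"turn":-0.025},{"x":0,"y":0,"z":0,"turn":-0.025}]' | tail -1; python3 st.py; python3 -m crank '[{"x":0,"y":0,"z":0,"turn":0},{"x":0,"y":0,"z":0,"turn":0},{"x":0,"y":0,"z":0,"turn":0},{"x":0,"y":0,"z":0,"turn":0}]' 0.072 ;python3 st.py
```

```text
grasp_force: 15.0
Tz 0.026 e7 0.025 | Tz -0.040 e7 0.010 | Tz 0.000 e7 0.009 | 
 14.65 pos [ 0.4577 -0.0655  0.0838] rot [179.96   0.    -4.93] Ftool [ 0.24  3.16 -0.35] 0.0528 15.0
time_s: 15.15
tool_pos: [0.4577, -0.0646, 0.0838]
tool_rot: [-180.0, 0.0, -4.9]
force: [-0.0, -1.4, 0.0]
grip_width: 0.0713
grasp_force: 0.0
Tz -0.024 e7 -0.000 | Tz 0.021 e7 -0.000 | Tz -0.027 e7 -0.000 | 
 15.25 pos [ 0.4578 -0.0647  0.0838] rot [-180.      0.     -4.87] Ftool [-0.11  0.3  -0.26] 0.0717 0.0
```

```bash
python3 -m crank '[{"x":0,"y":0,"z":-0.02,"turn":0},{"x":0,"y":0,"z":-0.06,"turn":0},{"x":0,"y":0,"z":-0.1,"turn":0},{"x":0,"y":0.04,"z":-0.13,"turn":0},{"x":0,"y":0.09,"z":-0.14,"turn":0},{"x":0,"y":0.14,"z":-0.14,"turn":0},{"x":0,"y":0.19,"z":-0.14,"turn":0},{"x":0,"y":0.24,"z":-0.14,"turn":0},{"x":0,"y":0.29,"z":-0.14,"turn":0},{"x":0,"y":0.3,"z":-0.14,"turn":0}]' 0.0 | head -3
python3 - <<'E'
from h import *
import cv2
A=imaging.read_camera('top')[:,:,::-1];B=imaging.read_camera('scene')[:,:,::-1]
cv2.imwrite('pics/topL.png',A);cv2.imwrite('pics/sceneL.png',B)
for n,I,I0 in(('top',A,cv2.imread('pics/top0.png')),('scene',B,cv2.imread('pics/scene0.png'))):
    u,v=proj(n,[[.47,-.095,.05]])[0].round().astype(int); s=np.s_[v-45:v+45,u-45:u+45]
    x=cv2.phaseCorrelate(np.float32(cv2.cvtColor(I0[s],6)),np.float32(cv2.cvtColor(I[s],6)));print(n,u,v,x)
    globals()[n]=cv2.resize(I[v-50:v+50,u-50:u+50],(400,400),interpolation=cv2.INTER_CUBIC)
    print(n,u-50,v-50)
cv2.imwrite('pics/z5.png',np.hstack([top,scene]))
E
```

```text
time_s: 16.5
tool_pos: [0.4303, -0.3678, 0.2232]
tool_rot: [180.0, 0.1, -5.2]
top 265 186 ((-0.030171981748182475, -0.04152952528416165), 0.9149871832058754)
top 215 136
scene 261 196 ((0.05050639348778674, 0.04648358597437152), 0.9791975525279104)
scene 211 146
```

View pics/z5.png

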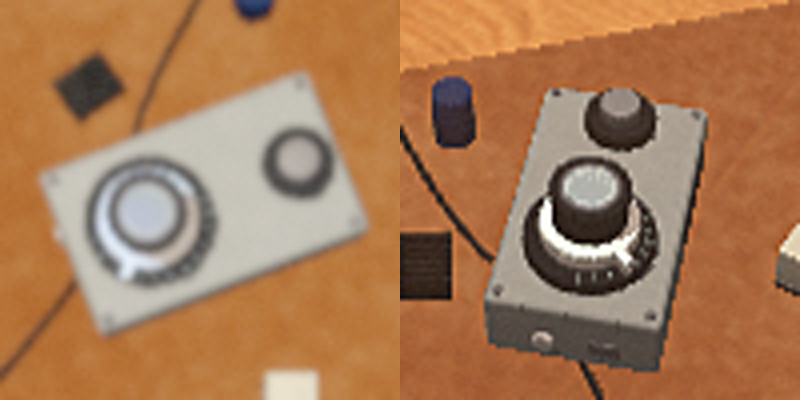

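The camera hasn't moved (shift under 0.05 px). The lug has turned clockwise by about 1.2 rad to top crop (125,272), which agrees with the commanded turn. Next I'll triangulate the shutter top.

```bash
python3 - <<'E'
from h import *
pt=(np.array([298,160])+.5)/4-.5+[215,136]; ps=(np.array([222,103])+.5)/4-.5+[211,146]
r=least_squares(lambda P:np.r_[proj('top',P)[0]-pt,proj('scene',P)[0]-ps],[.49,-.147,.065]);print(r.x,r.fun)
s=[.4697,-.0957,21.54]
for z in(.06,.065,.07,.075): print(z,proj('top',world(s,[0,-.055,z]))-pt,proj('scene',world(s,[0,-.055,z]))-ps)
# same triangulation for barrel top as check (true z .0965)
pt=(np.array([149,211])+.5)/4-.5+[215,136]; ps=(np.array([190,188])+.5)/4-.5+[211,146]
r=least_squares(lambda P:np.r_[proj('top',P)[0]-pt,proj('scene',P)[0]-ps],[.49,-.147,.065]);print(r.x,r.fun)
o=env.get_obs();print(o['tool_pos'],o['grip_width'])
E
```

```text
[ 0.48889569 -0.14700106  0.07073156] [-0.08965703 -0.21100641  0.23280474  0.05157187]
0.06 [[-0.3865717   0.08323833]] [[-0.30537211  3.17000275]]
0.065 [[-0.28398295 -0.26474701]] [[-0.2471456   1.65992362]]
0.07 [[-0.18040315 -0.61609401]] [[-0.18846693  0.13811797]]
0.075 [[-0.07581787 -0.97085163]] [[-0.12933081 -1.39555134]]
[ 0.45975518 -0.06700298  0.09462807] [-0.16109785 -0.37575394  0.3942256   0.08790575]
[ 0.43172819 -0.3646227   0.22334727] 0.000565999560848437
```

```bash
python3 -m crank '[{"x":0.006,"y":-0.03,"z":0,"turn":0},{"x":0.014,"y":-0.08,"z":0,"turn":0},{"x":0.022,"y":-0.13,"z":0,"turn":0},{"x":0.03,"y":-0.18,"z":0.02,"turn":0},{"x":0.036,"y":-0.21,"z":0.05,"turn":0},{"x":0.0376,"y":-0.2216,"z":0.09,"turn":0},{"x":0.0376,"y":-0.2216,"z":0.11,"turn":0},{"x":0.0376,"y":-0.2216,"z":0.117,"turn":0},{"x":0.0376,"y":-0.2216,"z":0.117,"turn":0},{"x":0.0376,"y":-0.2216,"z":0.117,"turn":0}]' 0.0 20| head -3; python3 st.py
python3 -c "
from h import *;import cv2
B=imaging.read_camera('scene')[:,:,::-1];cv2.imwrite('pics/z6.png',cv2.resize(B[130:210,225:305],(600,600),interpolation=cv2.INTER_CUBIC))"
```

```text
time_s: 17.85
tool_pos: [0.4893, -0.1463, 0.108]
tool_rot: [180.0, -0.1, -4.9]
Tz 0.009 e7 -0.000 | Tz 0.027 e7 0.000 | Tz -0.024 e7 0.000 | 
 17.95 pos [ 0.4892 -0.1465  0.1079] rot [ 1.7996e+02 -1.0000e-01 -4.9000e+00] Ftool [0.15 0.41 0.15] 0.0004 0.0
```

View pics/z6.png

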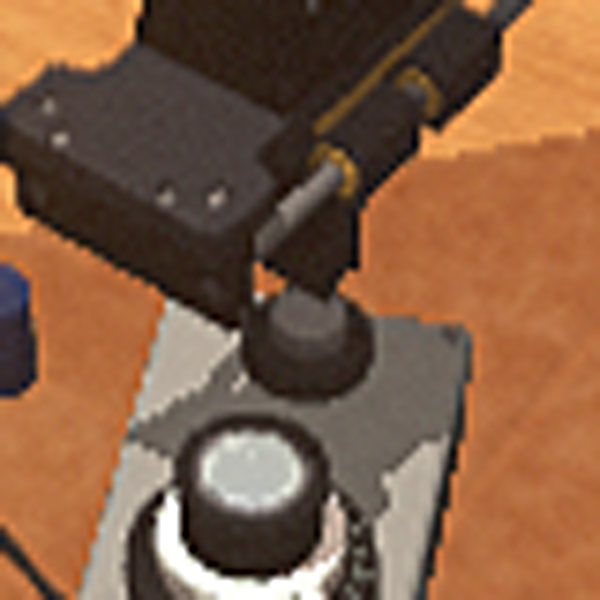

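The fingertips hang just above the button, at about (310,295), and the button stands clear of its housing. I'll press slowly and watch the force.

```bash
python3 -m crank '[{"x":0,"y":0,"z":0.008,"turn":0},{"x":0,"y":0,"z":0.012,"turn":0},{"x":0,"y":0,"z":0.014,"turn":0},{"x":0,"y":0,"z":0.015,"turn":0},{"x":0,"y":0,"z":0.015,"turn":0}]' |head -1; python3 st.py;python3 -m crank '[{"x":0,"y":0,"z":0.001,"turn":0},{"x":0,"y":0,"z":0.002,"turn":0},{"x":0,"y":0,"z":0.002,"turn":0}]' |head -1; python3 st.py;
```

```text
time_s: 18.62
Tz -0.011 e7 -0.002 | Tz -0.017 e7 -0.001 | Tz -0.049 e7 -0.000 | 
 18.725 pos [ 0.4886 -0.1462  0.092 ] rot [ 1.7999e+02 -1.0000e-02 -4.8800e+00] Ftool [ 0.08  0.08 -0.15] 0.0005 0.0
time_s: 19.1
Tz 0.062 e7 -0.002 | Tz -0.020 e7 -0.001 | Tz 0.025 e7 -0.000 | 
 19.2 pos [ 0.4887 -0.1463  0.09  ] rot [ 1.7999e+02 -2.0000e-02 -4.8800e+00] Ftool [-0.71 -0.25 -1.74] 0.0006 0.8
```

```bash
python3 -m crank '[{"x":0,"y":0,"z":0.001,"turn":0},{"x":0,"y":0,"z":0.002,"turn":0},{"x":0,"y":0,"z":0.002,"turn":0}]' |head -1; python3 st.py
```

```text
time_s: 19.58
Tz 0.016 e7 -0.002 | Tz -0.020 e7 -0.001 | Tz 0.026 e7 -0.000 | 
 19.675 pos [ 0.4887 -0.1462  0.088 ] rot [ 1.7999e+02 -1.0000e-02 -4.8800e+00] Ftool [-0.7   0.25 -2.76] 0.0002 1.5
```

```bash
python3 -m crank '[{"x":0,"y":0,"z":0.001,"turn":0},{"x":0,"y":0,"z":0.002,"turn":0},{"x":0,"y":0,"z":0.002,"turn":0}]' |head -1; python3 st.py;python3 -m crank '[{"x":0,"y":0,"z":0.0005,"turn":0},{"x":0,"y":0,"z":0.001,"turn":0},{"x":0,"y":0,"z":0.001,"turn":0}]' |head -1; python3 st.py
```

```text
time_s: 20.05
Tz 0.016 e7 -0.002 | Tz -0.004 e7 -0.001 | Tz -0.000 e7 -0.000 | 
 20.15 pos [ 0.4886 -0.1463  0.086 ] rot [ 1.7999e+02 -1.0000e-02 -4.8800e+00] Ftool [-1.46  0.04 -3.83] 0.0006 2.2
time_s: 20.52
Tz -0.007 e7 -0.001 | Tz 0.046 e7 -0.000 | Tz 0.005 e7 0.000 | 
 20.625 pos [ 0.4887 -0.1462  0.0853] rot [ 1.7998e+02 -1.0000e-02 -4.8800e+00] Ftool [-1.78  0.06 -7.83] 0.0002 3.9
```

```bash
python3 -m crank '[{"x":0,"y":0,"z":0.0006,"turn":0},{"x":0,"y":0,"z":0.0006,"turn":0},{"x":0,"y":0,"z":0.0006,"turn":0}]' |head -1; python3 st.py;python3 -m crank '[{"x":0,"y":0,"z":-0.002,"turn":0},{"x":0,"y":0,"z":-0.004,"turn":0},{"x":0,"y":0,"z":-0.0056,"turn":0},{"x":0,"y":0,"z":-0.0056,"turn":0},{"x":0,"y":0,"z":-0.0056,"turn":0}]' |head -1; python3 st.py;python3 -m crank '[{"x":0,"y":0,"z":-0.0003,"turn":0},{"x":0,"y":0,"z":-0.0004,"turn":0},{"x":0,"y":0,"z":-0.0004,"turn":0}]' |head -1; python3 st.py
```

```text
time_s: 21.0
Tz -0.009 e7 -0.000 | Tz 0.025 e7 -0.000 | Tz 0.011 e7 -0.000 | 
 21.1 pos [ 0.4887 -0.1463  0.0853] rot [ 1.7997e+02 -1.0000e-02 -4.8800e+00] Ftool [ -3.8   -0.88 -11.52] 0.0003 5.7
time_s: 21.72
Tz -0.022 e7 0.000 | Tz 0.031 e7 0.000 | Tz 0.025 e7 0.000 | 
 21.825 pos [ 0.4886 -0.1462  0.0897] rot [ 1.80e+02 -1.00e-02 -4.88e+00] Ftool [ 0.71 -0.05 -1.72] 0.0005 0.9
time_s: 22.2
Tz 0.001 e7 0.000 | Tz 0.027 e7 0.000 | Tz 0.021 e7 -0.000 | 
 22.3 pos [ 0.4885 -0.1462  0.0902] rot [180.     0.    -4.88] Ftool [ 1.24  0.19 -2.03] 0.0003 0.7
```

The button bottomed hard at TCP 0.0853 m. It was still in contact at 0.0902 m on the way up, so it made its full 5 mm travel. I'll lift clear and do a final check.

```bash
python3 -m crank '[{"x":0,"y":0,"z":-0.01,"turn":0},{"x":0,"y":0,"z":-0.04,"turn":0},{"x":0,"y":0,"z":-0.08,"turn":0},{"x":0,"y":0,"z":-0.12,"turn":0},{"x":0,"y":0.04,"z":-0.14,"turn":0},{"x":0,"y":0.09,"z":-0.14,"turn":0},{"x":0,"y":0.14,"z":-0.14,"turn":0},{"x":0,"y":0.19,"z":-0.14,"turn":0},{"x":0,"y":0.22,"z":-0.14,"turn":0},{"x":0,"y":0.22,"z":-0.14,"turn":0},{"x":0,"y":0.22,"z":-0.14,"turn":0}]' |head -3
python3 - <<'E'
from h import *
import cv2
A=imaging.read_camera('top')[:,:,::-1];B=imaging.read_camera('scene')[:,:,::-1]
for n,I,I0 in(('top',A,cv2.imread('pics/top0.png')),('scene',B,cv2.imread('pics/scene0.png'))):
    u,v=proj(n,[[.47,-.095,.05]])[0].round().astype(int); s=np.s_[v-45:v+45,u-45:u+45]
    print(n,cv2.phaseCorrelate(np.float32(cv2.cvtColor(I0[s],6)),np.float32(cv2.cvtColor(I[s],6))))
    globals()[n]=cv2.resize(I[v-50:v+50,u-50:u+50],(400,400),interpolation=cv2.INTER_CUBIC)
cv2.imwrite('pics/z7.png',np.hstack([top,scene]))
E
```

```text
time_s: 23.68
tool_pos: [0.47, -0.3641, 0.2302]
tool_rot: [-179.9, 0.0, -4.8]
top ((0.06356853764859238, 0.008045479803868716), 0.8933730893076202)
scene ((0.04925392548206986, 0.044650409861517915), 0.9792387293591911)
```

View pics/z7.png

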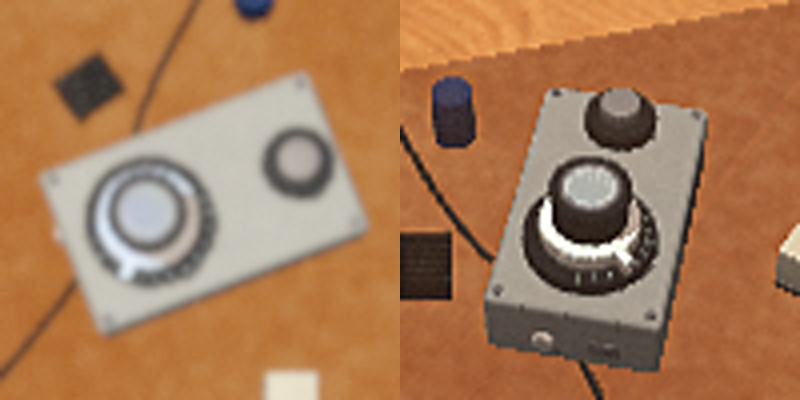

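The camera and the loose parts are in place, the button is up again and the lug has stayed at its stop.

```bash
python3 -c "
from cell import env
print(env.sign_off())"
```

```text
the job is handed in; nothing more can be done
None
```

I turned the aperture ring clockwise about 1.2 rad to its dead stop (holding torque about 0.45 N m), then pressed the shutter fully down and let it come up. The camera had not visibly moved, and I handed the job in at about 24 s.

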